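# Open the thermal cycler's sliding cover after a run

### The arm

A 6-joint arm with a two-finger parallel gripper is mounted at the origin on the work surface. World frame = base frame: x ahead of the robot, y to its left, z up, the work surface at z = 0. Lengths are in m, angles in degrees, forces in N, time in s.
With the tool pointing down it reaches from about 0.375 to 0.925 m from the base axis. Payload 5.7 kg.
Tool frame: the origin (TCP) lies between the finger pads; the fingertips stand 14 mm ahead of it and the grasp point (between the pads) lies 5 mm behind it; x points along the fingers, y is the direction in which the jaws open and shut, and the axes are right-handed (so a half turn about x gives the same grasp; the last joint's range is limited). The gripper opens to 85 mm and grips with 20 to 120 N. Pads are 22 mm wide; open, the fingers measure 114 mm over their backs; the gripper's body (76 mm by 85 mm) begins 54 mm behind the grasp point. The pads swing forward as they close: fully open they stand 13 mm farther back than shut.
Start: joints at [-80.85, 20.558, 86.54, -0, 72.909, -6.595], TCP at [0.163, -0.577, 0.245] pointing down, gripper open.
Joint ranges: [-170.27, 170.27], [-57.76, 135], [12.27, 136.19], [-55.21, 235.2], [11.17, 155.16], [-170.74, 170.74]. Speed limits (degrees/s): [136.94, 136.94, 180, 180, 180, 180].

### API

Orientations are given as a 3x3 rotation matrix whose columns are the frame's x, y, z axes.
In Python, from rig import manip, cams, finish_job gives the robot as it stands.
- The arm moves only by the shell command python3 -m handwheel 'ROWS' [OPENING] [FORCE]. ROWS is JSON, a list of rows, each a list of 2 entries, a list of its own where there are three numbers: the shift along the world's x, y, z in m, then the turn about the world's z in degrees. In form: [[[dx, dy, dz], twist], ...]. A call has 1 to 8 rows; each row is the pose to reach, as a shift and turn from the pose commanded when the call began; what a row does not reach only later rows make up. A row lasts 1/10 s, in which the tool goes at most 50 mm and 8.59 degrees, less where a joint would pass 70% of its speed; a pose out of reach is approached as far as the arm can. A call with a gripper value outside its range is refused whole. OPENING is the closure, from 0 (fully open) to 1 (shut), set as the call begins (- or left out, the last holds). The fingers move at their own pace and stop on an object; FORCE is the grip in N (left out, the last holds). Time passes only in rows, so rows that repeat a pose let the fingers close. It gives the time, the measured TCP pose, the force and the opening at its end, in the units of the state.
- manip.get_state(): the state, without advancing time (a new reading comes with each control period).
- cams.get_image(name): name is "scene" or "top"; returns (picture, depth): 420x560x3 uint8, red, green, blue; 420x560 float32, m along the optical axis (not along the pixel's ray), 0 where there is no reading.
- cams.camera_model(name): a dict with "fx", "fy", "cx", "cy" (pixels), "position" and "attitude" of the camera in the world. Camera axes: x right, y up, looking along -z (the intrinsics and any distortion apply to the point x, -y, -z); pixel columns grow to the right and rows downward; lengths in m; the calibration is good to about 2 mm. A picture is of the moment at which its call begins. camera_model takes no time and is no camera call.
- finish_job(): hands the job in, once; it reports no verdict.
The state is a dict: "t": time; "qpos": joint angles; "qd": joint speeds; "joint_efforts": joint torques, N m; "tool_pos": TCP position; "ee_rot": TCP orientation; "wrist_force": force on the tool from outside, world axes, zero at the start; "moment": the same for the moment, N m; "gripper_width": finger opening in m.
Only numpy, scipy, OpenCV 4.12 (cv2) and the standard library are available. Lean on these libraries where they do the work, as an engineer would, in place of code of your own. Each camera call takes 0.05 s, during which the arm holds its last target.

### The job

The run in the thermal cycler is finished: open the machine so that the plate can be taken out. With your fingertips push the cover's locking lever all the way back, then push the cover back along its rails until it meets its stop and leave both there, working steadily without slamming or forcing anything. Do not touch the plate, which stays seated in its block, nor disturb the things standing around the machine.

Things in the scene. Friction and masses are not known exactly. Their poses are not given: they have to be found in the camera images.
- cycler: Thermal cycler, a white bench machine 380 mm deep (its x) and 230 mm wide (its y), fixed to the bench. Origin at the centre of its underside; x points from its front (sloping panel with display and keys) to its rear, the way the cover slides open; z up. Its yaw differs from run to run. Flat deck 126 mm above the bench; the panel in front of it is lower.
- cover (a joint): Slide of the cover along the cycler's +x on the deck, m: 0 = shut over the plate, 0.115 = fully open against its stop. Drags with about 5 N of friction and stays where it is left. It cannot slide while the lever is locked.
- cover_front (a point): Centre of the front face of the cover, a grey block on rails, 125 mm long (cycler x), 156 mm wide, from 140 to 195 mm above the bench; the point is 165 mm above the bench and moves with the cover. The front face looks to the cycler's -x.
- lever (a joint): Turn of the locking lever about its pivot, rad: 0 = locked (leaning to the cycler's front, 45 degrees above level), 1.25 = fully back against its own stop (26 degrees past upright, to the rear). Starts at 0 to 0.12, stays where left; needs 1 to 2 N at the bar. Below about 0.8 its hooks hold the cover, with some play. At its stop, a further push on the bar to the rear slides the cover.
- lever_bar (a point): Centre of the lever's grip bar, which lies level along the cycler's y above the front of the cover and moves with lever and cover: black sleeve 18 mm thick and 120 mm long, bare steel bar 11 mm thick to 87 mm on either side. About 238 mm above the bench when locked, 258 mm at its highest.
- lever_pivot (a point): Middle of the lever's pivot axis (along the cycler's y), 188 mm above the bench, 35 mm behind the cover's front face; moves with the cover. The bar circles it at 70 mm: up and to the rear as the lever opens. The side arms stand 87 mm to either side.
- plate_center (a point): Centre of the 96-well plate, clear plastic, 128 mm (cycler y) by 86 mm by 16 mm high, lying loose in the block recess of the deck under the shut cover; its top is 134 mm above the bench, 8 mm above the deck.
- tube_rack: Loose blue rack with capped tubes, 160 x 70 mm, 98 mm high over the caps, standing left of the cycler; origin at the centre of its underside.
- reagent_bottle: Loose amber bottle, 66 mm across, 165 mm high, standing right of the cycler near its front; origin at the centre of its underside.
- tip_box: Loose closed pipette-tip box, 120 x 85 mm, 75 mm high, standing right of the cycler near its rear; origin at the centre of its underside.

How it is judged (in metres and radians):
On the way, in this order (a step that is already met when the one before it is completed fails the run):
1. the locking lever is pushed back (past 1.1 rad) (value of joint lever above 1.1 rad), for 0.05 s.
2. the cover is pushed back to its stop (within 4 mm) (value of joint cover above 0.111 m), for 0.1 s.
At the end, for the whole second after the job is handed in: Cover within 4 mm of its open stop (joint above 0.111 m) and at rest, lever still back (above 1.1 rad), plate within 5 mm of where it lay and at rest, rack, bottle and tip box within 20 mm of where they stood (value of joint cover above 0.111 m and velocity of joint cover below 0.005 m/s and value of joint lever above 1.1 rad and distance of plate_center from where it was at the start of the episode below 0.005 m and linear speed of plate below 0.02 m/s and distance of each of tube_rack, reagent_bottle, tip_box from where it was at the start of the episode below 0.02 m); the robot touches nothing.
It fails at once if the plate was touched (over 0.5 N), lifted or shifted by more than 5 mm (contact force between any of the fingers, the arm and plate above 0.5 N or distance of plate_center from where it was at the start of the episode above 0.005 m).
It fails at once if a thing standing around the machine was shifted by more than 20 mm (distance of any of tube_rack, reagent_bottle, tip_box from where it was at the start of the episode above 0.02 m).
It fails at once if the cover was forced back by more than 45 mm while still locked (value of joint cover above 0.045 m and value of joint lever below 0.6 rad).
It fails at once if the cover was slammed (faster than 0.45 m/s) (velocity of joint cover above 0.45 m/s).
It fails at once if the mechanism was forced (more than 60 N on cover and lever) (contact force between the fingers and cover above 60 N).
It also fails if it takes over 38 s, if anything falls off the work surface, if the arm or the gripper's body presses on something with over 40 N, if the wrist force passes 120 N, or if a joint passes its speed limit or range.

## Working session

There is one attempt and no reset: what is moved stays moved. The work goes in short steps, Python scripts to look and compute and a shell command to move; the robot and the scene stay as the last step left them, time stands still between calls to the robot, and variables do not carry over. Pictures are saved under pics/ and viewed, and the job is handed in when it is done.

```bash
mkdir -p pics; ls; python3 - <<'E'
from rig import manip,cams
import cv2,numpy as np
np.set_printoptions(precision=4,suppress=True)
print(manip.get_state())
for n in("scene","top"):
    p,d=cams.get_image(n); cv2.imwrite(f"pics/{n}0.png",p[:,:,::-1]); np.save(f"{n}0.npy",d); np.save(f"{n}0rgb.npy",p)
    print(cams.camera_model(n))
E
```

```text
pics
{'t': 0.0, 'qpos': array([-80.851 ,  20.5978,  86.5993,   0.0002,  72.9099,  -6.5965]), 'qd': array([-0.0385,  0.0221,  0.0538, -0.0047, -0.0893, -0.0325]), 'joint_efforts': array([  0.0014, -52.762 , -27.8626,  -0.0002,   0.0133,  -0.    ]), 'tool_pos': array([ 0.1627, -0.5768,  0.2445]), 'ee_rot': array([[-0.0003,  0.2714, -0.9625],
       [ 0.0018, -0.9625, -0.2714],
       [-1.    , -0.0019, -0.0002]]), 'wrist_force': array([ 0.4738,  1.0402, -0.0952]), 'moment': array([-0.0256, -0.0077, -0.0289]), 'gripper_width': 0.08502594999362235}
{'fx': 389.6008614471143, 'fy': 389.6008614471143, 'cx': 274.0640856532836, 'cy': 211.874749544078, 'position': array([1.0465, 0.3211, 0.9517]), 'attitude': array([[-0.5337, -0.7007,  0.4735],
       [ 0.8457, -0.4413,  0.3001],
       [-0.0013,  0.5606,  0.8281]])}
{'fx': 511.82224749400933, 'fy': 511.82224749400933, 'cx': 285.62667146296263, 'cy': 207.17973834845588, 'position': array([0.5253, 0.0462, 1.4267]), 'attitude': array([[ 0.0187,  0.9985, -0.0522],
       [-0.9998,  0.0192,  0.0103],
       [ 0.0113,  0.052 ,  0.9986]])}
```

View pics/scene0.png

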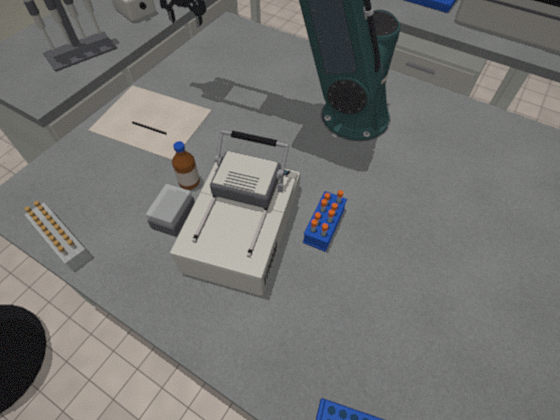

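View pics/top0.png

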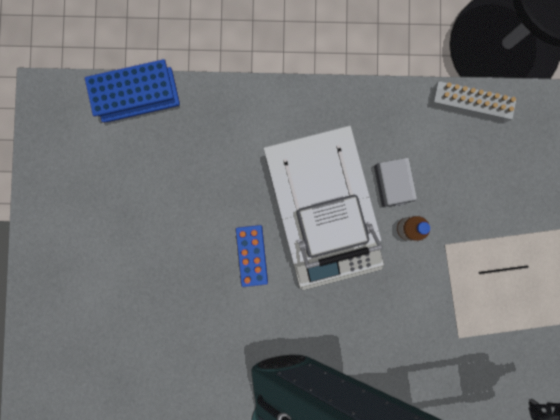

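The scene view shows the black grip bar at about (254,138), with the bottle at (185,165), the tip box at (170,208) and the rack at (326,220). The top view shows the cycler body spanning (265..383, 128..290), its front towards the robot, and the bar at about (343,257). Next I'll measure these.

```bash
cat > h.py <<'E'
import numpy as np,cv2
from rig import manip,cams
np.set_printoptions(precision=4,suppress=True)
def cloud(n,d):
    m=cams.camera_model(n); v,u=np.mgrid[:d.shape[0],:d.shape[1]]
    c=np.stack([(u-m['cx'])/m['fx']*d,-(v-m['cy'])/m['fy']*d,-d],-1)
    P=c@m['attitude'].T+m['position']; P[d<=0]=np.nan; return P
def ray(n,u,v,z):
    m=cams.camera_model(n); r=m['attitude']@np.array([(u-m['cx'])/m['fx'],-(v-m['cy'])/m['fy'],-1]); p=m['position']
    return p+r*(z-p[2])/r[2]
E
python3 - <<'E'
from h import *
d=np.load('top0.npy');p=np.load('top0rgb.npy').astype(int);P=cloud('top',d)
x,y,z=P[...,0],P[...,1],P[...,2]
reg=np.zeros(z.shape,bool);reg[110:300,255:395]=1
# deck
m=reg&(abs(z-.126)<.006)
m=cv2.morphologyEx(m.astype(np.uint8),cv2.MORPH_OPEN,np.ones((3,3)))
k,l,s,c=cv2.connectedComponentsWithStats(m)
i=1+np.argmax(s[1:,4]);print('deck',s[i])
body=(reg&(z>.05)).astype(np.uint8)
# all body pts: xy min area rect of deck-ish+cover points
q=P[(l==i)][:,:2]
r=cv2.minAreaRect((q*1000).astype(np.float32));print('deck rect mm',r,cv2.boxPoints(r))
# cover top 
m=reg&(abs(z-.195)<.008);q=P[m][:,:2];r=cv2.minAreaRect((q*1000).astype(np.float32));print('cover',m.sum(),r,cv2.boxPoints(r), np.median(z[m]))
for n,mask in(('bar>.22',reg&(z>.222)),):
    q=P[mask];print(n,len(q),np.median(q,0),q.min(0),q.max(0))
    cc=q[:,:2].mean(0);u=np.linalg.svd(q[:,:2]-cc,full_matrices=0)[2][0];print(u,np.ptp((q[:,:2]-cc)@u), cc+u*0.5*(((q[:,:2]-cc)@u).max()+((q[:,:2]-cc)@u).min()))
# scene bar
d=np.load('scene0.npy');p2=np.load('scene0rgb.npy').astype(int);S=cloud('scene',d)
blk=p2.max(-1)<50; blk[:115]=0;blk[160:]=0;blk[:,:220]=0;blk[:,290:]=0
q=S[blk&(S[...,2]>.2)];v,u=np.where(blk);print('scene blk',blk.sum(),u.mean(),v.mean(),u.min(),u.max(),np.nanmedian(q,0),ray('scene',u.mean(),v.mean(),.24))
blk=p.max(-1)<50;blk[:240]=0;blk[275:]=0;blk[:,:310]=0;blk[:,375:]=0
blk&=(z>.2)
v,u=np.where(blk);print('top blk',blk.sum(),u.mean(),v.mean(),u.min(),u.max(),np.nanmedian(P[blk],0),ray('top',u.mean(),v.mean(),.24))
# neighbours
for n,lo,hi,(a,b,c_,d_) in(('rack',.03,.12,(215,295,228,272)),('bottle',.1,.2,(205,250,390,440)),('tip',.05,.09,(150,212,370,425))):
    mm=(z>lo)&(z<hi);t=np.zeros_like(mm);t[a:b,c_:d_]=1;q=P[mm&t];print(n,q.min(0),q.max(0),np.median(q,0))
E
```

```text
deck [ 264  127  113  136 6310]
deck rect mm ((629.28076171875, -58.95024108886719), (304.8583679199219, 230.44219970703125), 15.668121337890625) [[ 451.3983   10.8237]
 [ 513.6327 -211.0557]
 [ 807.1632 -128.7242]
 [ 744.9288   93.1553]]
cover 3030 ((548.7199096679688, -81.60444641113281), (124.5943603515625, 182.9354248046875), 15.274901390075684) [[ 464.5263   -9.7802]
 [ 512.7208 -186.2531]
 [ 632.9136 -153.4286]
 [ 584.7191   23.0442]] 0.19411196322254698
bar>.22 589 [ 0.4764 -0.1     0.2458] [ 0.4477 -0.1883  0.2222] [ 0.522  -0.0092  0.2554]
[ 0.2692 -0.9631] 0.18235675358606174 [ 0.4772 -0.1004]
scene blk 266 253.47744360902254 138.22932330827066 231 275 [ 0.4805 -0.0987  0.2444] [ 0.477 -0.101  0.24 ]
top blk 304 343.1513157894737 256.2269736842105 319 368 [ 0.4769 -0.0999  0.2474] [ 0.4762 -0.1013  0.24  ]
rack [0.3843 0.0778 0.0438] [0.5479 0.1641 0.1032] [0.4649 0.1213 0.0548]
bottle [ 0.5157 -0.3404  0.1002] [ 0.5781 -0.2776  0.1715] [ 0.5463 -0.3005  0.119 ]
tip [ 0.6076 -0.3142  0.0501] [ 0.7339 -0.2137  0.0861] [ 0.6696 -0.2624  0.0743]
```

The yaw is about 15.5°. The bar is at (0.477, -0.101, about 0.24), and two views plus the pivot geometry agree on it. The jaw axis already lies along the bar. I'll close the fingers and go to a point about 50 mm in front of the bar.

```bash
python3 -m handwheel '[[[0.012,0.021,0],0],[[0.036,0.063,0],0],[[0.06,0.105,0],0],[[0.084,0.147,0],0],[[0.108,0.188,0],0],[[0.132,0.23,0],0],[[0.156,0.272,0],0],[[0.17,0.296,0],0]]' 1 40
python3 -m handwheel '[[[0.012,0.021,0],0],[[0.036,0.063,0],0],[[0.06,0.105,0],0],[[0.08,0.14,0],0],[[0.093,0.16,0],0],[[0.096,0.167,0],0],[[0.096,0.167,0],0],[[0.096,0.167,0],0]]'
python3 - <<'E'
from h import *
print(manip.get_state())
for n in("scene","top"):
    p,d=cams.get_image(n); cv2.imwrite(f"pics/{n}1.png",p[:,:,::-1])
    c=p[80:230,160:360] if n=="scene" else p[150:330,220:440]
    cv2.imwrite(f"pics/{n}1c.png",cv2.resize(c,None,fx=3.3,fy=3.3)[:,:,::-1])
E
```

```text
t: 0.9
tool_pos: [0.3332, -0.278, 0.2449]
ee_rot: [[-0.0, 0.273, -0.962], [0.002, -0.962, -0.273], [-1.0, -0.002, -0.0]]
wrist_force: [-0.4, -0.5, -0.2]
gripper_width: 0.0001
t: 1.7
tool_pos: [0.4283, -0.115, 0.2451]
ee_rot: [[-0.001, 0.271, -0.962], [-0.0, -0.962, -0.271], [-1.0, 0.0, 0.001]]
wrist_force: [-0.5, 0.2, -0.4]
gripper_width: -0.0
{'t': 1.7, 'qpos': array([-23.9474,   7.5115, 104.825 ,  -0.0341,  67.6973,  50.3152]), 'qd': array([-1.0749, -0.2236,  0.0908,  0.1127, -0.0175,  0.1434]), 'joint_efforts': array([  0.7991, -35.4495, -26.2457,   0.0724,   0.0052,   0.0182]), 'tool_pos': array([ 0.4283, -0.115 ,  0.2451]), 'ee_rot': array([[-0.0008,  0.2714, -0.9625],
       [-0.0003, -0.9625, -0.2714],
       [-1.    ,  0.    ,  0.0008]]), 'wrist_force': array([-0.4595,  0.2088, -0.3627]), 'moment': array([ 0.004 , -0.0486,  0.0121]), 'gripper_width': -6.75326690210976e-07}
```

View pics/scene1c.png

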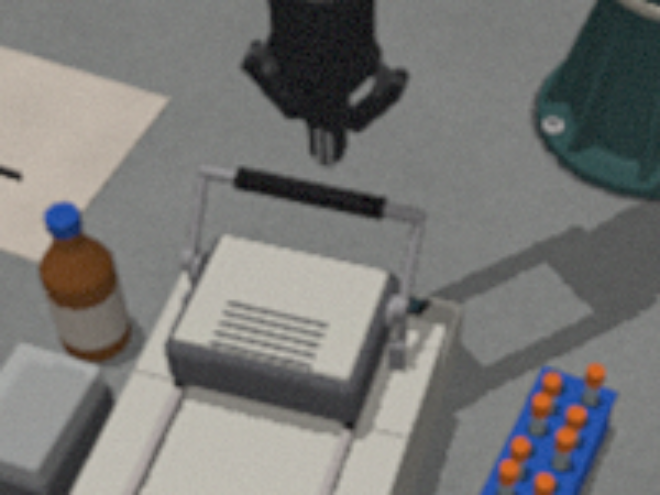

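View pics/top1c.png

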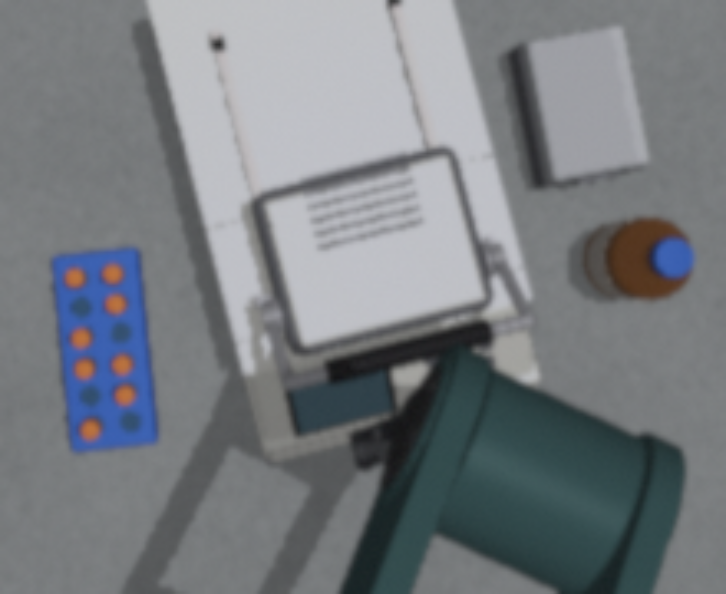

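The tip (scene crop (325,160)) stands in front of the bar, near its middle, and clear of the panel. I'll lower it a little and move to contact.

```bash
python3 -m handwheel '[[[0,0,-0.006],0],[[0.005,0.001,-0.011],0],[[0.012,0.003,-0.011],0],[[0.019,0.005,-0.011],0],[[0.024,0.0067,-0.011],0],[[0.029,0.008,-0.01],0],[[0.034,0.0095,-0.008],0],[[0.038,0.0106,-0.006],0]]'
```

```text
t: 2.6
tool_pos: [0.4662, -0.104, 0.2394]
ee_rot: [[-0.002, 0.272, -0.962], [-0.001, -0.962, -0.272], [-1.0, 0.0, 0.002]]
wrist_force: [-4.7, -3.7, 3.8]
gripper_width: 0.0001
```

Contact made. I'll continue along the arc, rising with the bar.

```bash
python3 -m handwheel '[[[0.006,0.0017,0.005],0],[[0.012,0.0033,0.009],0],[[0.018,0.005,0.012],0],[[0.024,0.0067,0.014],0],[[0.030,0.0083,0.015],0]]'
python3 - <<'E'
from h import *
print(manip.get_state()['wrist_force'])
p,d=cams.get_image("scene")
cv2.imwrite("pics/scene2c.png",cv2.resize(p[80:230,160:360],None,fx=3.3,fy=3.3)[:,:,::-1])
E
```

```text
t: 3.1
tool_pos: [0.4976, -0.0953, 0.2545]
ee_rot: [[0.001, 0.271, -0.962], [0.0, -0.962, -0.271], [-1.0, -0.0, -0.001]]
wrist_force: [-0.6, -1.4, 1.7]
gripper_width: 0.0002
[-0.5769 -1.3778  1.6701]
```

View pics/scene2c.png

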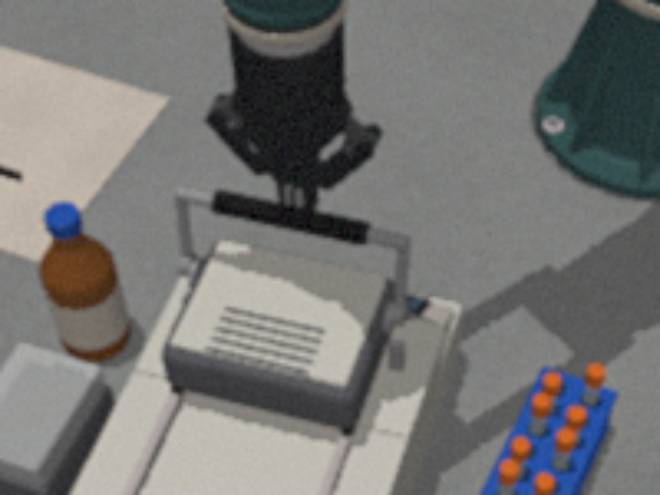

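The bar, at crop (290,217), has come up to nearly upright and the cover hasn't moved. Continuing to the lever's stop.

```bash
python3 -m handwheel '[[[0.006,0.0017,0],0],[[0.012,0.0033,0],0],[[0.018,0.005,-0.001],0],[[0.023,0.0064,-0.003],0],[[0.027,0.0075,-0.004],0],[[0.031,0.0086,-0.006],0],[[0.034,0.0094,-0.007],0]]'
python3 - <<'E'
from h import *
print(manip.get_state()['wrist_force'])
p,d=cams.get_image("scene")
cv2.imwrite("pics/scene3c.png",cv2.resize(p[80:230,160:360],None,fx=3.3,fy=3.3)[:,:,::-1])
E
```

```text
t: 3.85
tool_pos: [0.5311, -0.086, 0.2469]
ee_rot: [[-0.0, 0.271, -0.962], [0.0, -0.962, -0.271], [-1.0, -0.0, 0.0]]
wrist_force: [-1.1, -0.4, 1.6]
gripper_width: -0.0001
[-1.0676 -0.4386  1.5863]
```

View pics/scene3c.png

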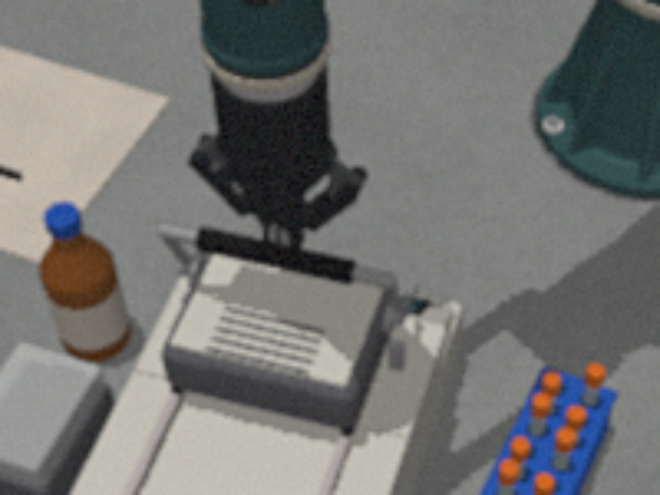

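The lever is close to its stop with the bar at crop (275,255), and the cover is still shut. Pushing on to slide the cover now.

```bash
python3 -m handwheel '[[[0.004,0.0011,0],0],[[0.008,0.0022,0],0],[[0.013,0.0036,0],0],[[0.019,0.0053,0],0],[[0.026,0.0072,0],0],[[0.034,0.0094,0],0],[[0.042,0.0117,0],0],[[0.05,0.0139,0],0]]'
python3 -m handwheel '[[[0.008,0.0022,0],0],[[0.016,0.0044,0],0],[[0.024,0.0067,0],0],[[0.032,0.0089,0],0],[[0.039,0.0108,0],0],[[0.045,0.0125,0],0],[[0.05,0.0139,0],0],[[0.053,0.0147,0],0]]'
python3 - <<'E'
from h import *
print(manip.get_state()['wrist_force'])
for n in("scene","top"):
    p,d=cams.get_image(n); np.save(n+"4.npy",d)
    c=p[80:290,160:360] if n=="scene" else p[110:310,220:440]
    cv2.imwrite(f"pics/{n}4c.png",cv2.resize(c,None,fx=2.8,fy=2.8)[:,:,::-1])
E
```

```text
t: 4.7
tool_pos: [0.5796, -0.0723, 0.2469]
ee_rot: [[-0.004, 0.271, -0.962], [-0.0, -0.962, -0.271], [-1.0, -0.001, 0.003]]
wrist_force: [-5.1, -1.9, 0.6]
gripper_width: 0.0001
t: 5.5
tool_pos: [0.6329, -0.0574, 0.2469]
ee_rot: [[-0.003, 0.271, -0.962], [0.0, -0.962, -0.271], [-1.0, -0.001, 0.003]]
wrist_force: [-5.1, -1.2, 1.8]
gripper_width: 0.0001
[-5.0821 -1.2057  1.8428]
```

View pics/scene4c.png

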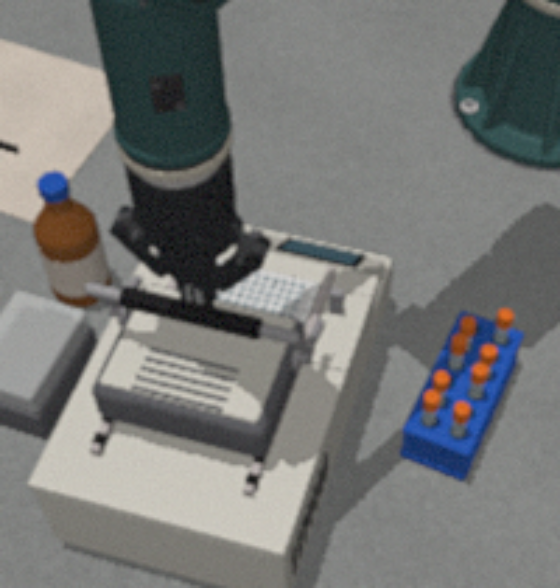

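View pics/top4c.png

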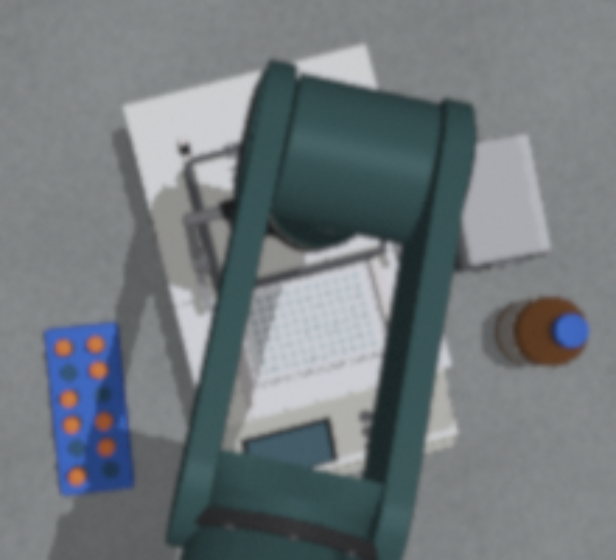

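The cover has moved back and the plate is exposed and seated. The rail-end stops at scene crop (100,440) and (252,483) still show a small gap. I'll creep to the stop while watching the force.

```bash
python3 -m handwheel '[[[0.003,0.0008,0],0],[[0.006,0.0017,0],0],[[0.009,0.0025,0],0],[[0.011,0.0031,0],0],[[0.011,0.0031,0],0]]'
python3 -m handwheel '[[[0.0015,0.0004,0],0],[[0.003,0.0008,0],0],[[0.003,0.0008,0],0]]'
```

```text
t: 6.1
tool_pos: [0.6416, -0.055, 0.2469]
ee_rot: [[-0.007, 0.271, -0.962], [-0.001, -0.962, -0.271], [-1.0, -0.001, 0.007]]
wrist_force: [-11.6, -2.5, 4.3]
gripper_width: 0.0001
t: 6.4
tool_pos: [0.6418, -0.0549, 0.2468]
ee_rot: [[-0.012, 0.271, -0.962], [-0.002, -0.963, -0.271], [-1.0, -0.002, 0.012]]
wrist_force: [-19.2, -4.3, 10.3]
gripper_width: 0.0002
```

Motion stopped while the force rose to about 20 N, so this is the stop. I'll back away gently and check by camera.

```bash
python3 -m handwheel '[[[-0.003,-0.0008,0],0],[[-0.008,-0.0022,0],0],[[-0.015,-0.0042,0],0],[[-0.025,-0.007,0],0],[[-0.035,-0.0097,0.005],0],[[-0.045,-0.0125,0.02],0],[[-0.055,-0.0153,0.045],0],[[-0.065,-0.018,0.08],0]]'
python3 -m handwheel '[[[-0.015,-0.01,0.03],0],[[-0.04,-0.03,0.05],0],[[-0.07,-0.06,0.05],0],[[-0.1,-0.095,0.05],0],[[-0.13,-0.13,0.05],0],[[-0.155,-0.165,0.05],0],[[-0.175,-0.195,0.05],0],[[-0.18,-0.205,0.05],0]]'
python3 -m handwheel '[[[-0.01,-0.03,0],0],[[-0.02,-0.06,0],0],[[-0.03,-0.1,0],0],[[-0.04,-0.13,0],0],[[-0.05,-0.16,0],0],[[-0.055,-0.18,0],0],[[-0.055,-0.18,0],0]]'
cat > m.py <<'E'
from h import *
for n in("scene","top"):
    p,d=cams.get_image(n); np.save(n+"5.npy",d);np.save(n+"5rgb.npy",p)
    c=p[80:290,160:360] if n=="scene" else p[110:310,220:440]
    cv2.imwrite(f"pics/{n}5c.png",cv2.resize(c,None,fx=2.8,fy=2.8)[:,:,::-1])
ax=np.array([np.cos(np.radians(15.5)),np.sin(np.radians(15.5))])
for k in '05':
    P=cloud('top',np.load(f'top{k}.npy'));z=P[...,2];rgb=np.load(f'top{k}rgb.npy').astype(int)
    reg=np.zeros(z.shape,bool);reg[110:300,255:395]=1
    q=P[reg&(abs(z-.194)<.004)];s=q[:,:2]@ax;t=q[:,:2]@[-ax[1],ax[0]]
    c=abs(t-np.median(t))<.06
    print(k,'cover s',np.percentile(s[c],[1,50,99]))
    q=P[reg&(z>.235)];print('bar',len(q),np.median(q,0),np.median(q[:,:2]@ax),q[:,2].max())
    for n,lo,hi,(a,b,c_,d_) in(('rack',.03,.12,(215,295,228,272)),('bottle',.1,.2,(205,250,390,440)),('tip',.05,.09,(150,212,370,425))):
        mm=(z>lo)&(z<hi);t_=np.zeros_like(mm);t_[a:b,c_:d_]=1;print(n,np.median(P[mm&t_],0))
E
python3 m.py
```

```text
t: 7.2
tool_pos: [0.5811, -0.0717, 0.3278]
ee_rot: [[-0.002, 0.271, -0.963], [0.001, -0.963, -0.271], [-1.0, -0.001, 0.002]]
wrist_force: [0.3, -1.1, -0.3]
gripper_width: 0.0002
t: 8.0
tool_pos: [0.4006, -0.279, 0.3788]
ee_rot: [[0.001, 0.268, -0.963], [-0.002, -0.963, -0.268], [-1.0, 0.003, -0.0]]
wrist_force: [0.0, 0.4, 0.4]
gripper_width: 0.0003
t: 8.7
tool_pos: [0.3475, -0.4587, 0.3776]
ee_rot: [[0.0, 0.269, -0.963], [-0.001, -0.963, -0.269], [-1.0, 0.001, -0.0]]
wrist_force: [1.1, -0.0, -0.8]
gripper_width: 0.0004
0 cover s [0.451  0.5062 0.5677]
bar 546 [ 0.4764 -0.1     0.2462] 0.4321492364190562 0.255406791230373
rack [0.4649 0.1213 0.0548]
bottle [ 0.5463 -0.3005  0.119 ]
tip [ 0.6696 -0.2624  0.0743]
5 cover s [0.5654 0.6114 0.6825]
bar 548 [ 0.6604 -0.0483  0.2562] 0.6232196665586771 0.2643221873381967
rack [0.4649 0.1213 0.0548]
bottle [ 0.5463 -0.3007  0.1188]
tip [ 0.6703 -0.2627  0.0742]
```

View pics/scene5c.png

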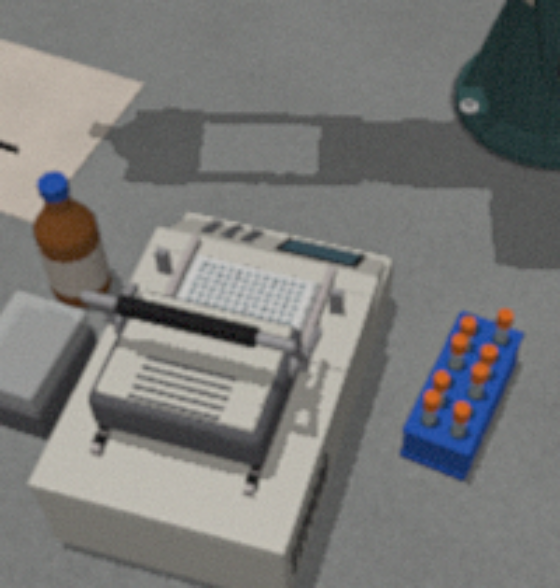

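View pics/top5c.png

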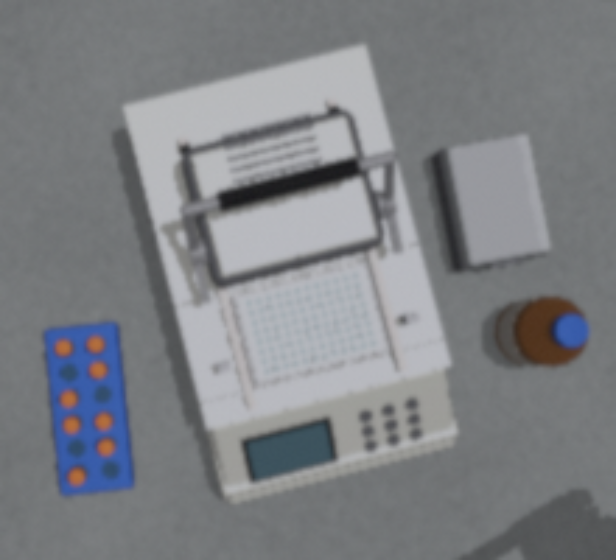

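The cover has moved 114.4–114.8 mm and the lever is past upright over it. The plate is in its recess, and the rack, bottle and tip box are within 1 mm of where they stood. The arm is clear, so I'm handing in.

```bash
python3 - <<'E'
from rig import finish_job
print(finish_job())
E
```

```text
the job is handed in; nothing more can be done
None
```

The thermal cycler is open, and I handed the job in at about 9 s of the 38 s allowed; the rig reports no verdict. I shut the fingers and pushed the lever's bar back along its arc to its stop. The same push then slid the cover back along its rails at up to about 0.08 m/s. I stopped when motion ceased and the wrist force rose to about 20 N, then backed the arm away.

Last checks:
- **Cover:** the camera showed about 114.5 mm of travel out of 115, so it is at its stop.
- **Lever:** it stayed back past upright. The bar moved about 76 mm to the rear relative to the cover, close to the 75–80 mm expected at the lever's stop. A direct comparison of the bar with the cover front came out 4–8 mm short. The same reading was off by 4–10 mm at the start, so I took it as measurement bias.
- **Plate:** it looked seated in its block in the pictures; I did not measure its position.
- **Things around the machine:** the rack, bottle and tip box were within 1 mm of where they stood.

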